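Find the rattling case and hold it out

ROBOT

A 6-joint arm with a two-finger parallel gripper is mounted at the origin on a cart in front of the work surface, level with it; the furniture and walls round the work are solid. World frame = base frame: x ahead of the robot, y to its left, z up, the work surface at z = 0. Lengths are in m, angles in rad, forces in N, time in s.
With the tool pointing down it reaches from about 0.225 to 0.875 m from the base axis. Payload 3.4 kg.
Tool frame: the origin (TCP) lies between the finger pads; the fingertips stand 22 mm ahead of it and the grasp point (between the pads) lies 3 mm ahead of it (manip.finger_overhang is the distance from the TCP to the fingertips, in m); z points along the fingers, y is the line along which they close (so a half turn about z gives the same grasp; the last joint's range is limited). The gripper opens to 85 mm and grips with 20 to 120 N. Pads are 22 mm wide; open, the fingers measure 114 mm over their backs; the gripper's body (76 mm by 85 mm) begins 54 mm behind the grasp point. The pads swing forward as they close: fully open they stand 13 mm farther back than shut.
Start: joints at [-1.404, 0.276, 1.505, -0, 1.361, -0.121], TCP at [0.163, -0.551, 0.253] pointing down, gripper open.
Joint ranges: [-2.89, 2.89], [-0.75, 2.08], [0.22, 2.7], [-1.18, 4.32], [0.11, 2.71], [-2.7, 2.7]. Speed limits (rad/s): [2.57, 2.57, 3.14, 3.14, 3.14, 3.14].

INTERFACE

Orientations are given as a unit quaternion [w, x, y, z].
In Python, from rig import get_state, eyes, order, manip gives the robot as it stands.
- The arm moves only by the tool drive_tool, never from a script. Its argument "rows" is a list of rows, each a list of 4 numbers: the shift along the tool's x, y, z in units of 25 mm (1.0 is 25 mm), then the turn about the tool's z in units of 6 degrees (1.0 is 6 degrees). A call has exactly 8 rows; each row is the pose to reach, as a shift and turn from the pose commanded when the call began, along the tool's axes at that moment; what a row does not reach only later rows make up. A row lasts 1/12 s, in which the tool goes at most 41.7 mm and 7.16 degrees, less where a joint would pass 70% of its speed; a pose out of reach is approached as far as the arm can. A call with a gripper value outside its range is refused whole. "grip" is the finger opening in mm, from 0 to 85.4, set as the call begins (left out, the last holds). The fingers move at their own pace and stop on an object; "newtons" is the grip in N (left out, the last holds). Time passes only in rows, so rows that repeat a pose let the fingers close, or fill a call up. It gives the time, the measured TCP pose, the force, the opening and the grip force at its end, in the units of the state.
- get_state(): the state, without advancing time (a new reading comes with each control period).
- eyes.get_image(name): name is "side" or "top" or "wrist"; returns (picture, depth): 400x640x3 uint8, red, green, blue; 400x640 float32, m along the optical axis (not along the pixel's ray), 0 where there is no reading.
- eyes.camera_info(name): a dict with "fx", "fy", "cx", "cy" (pixels), "R" (3x3) and "t" (3): a world point X has camera coordinates R X + t. Camera axes: x right, y down, z forward; pixel columns grow to the right and rows downward; lengths in m; the calibration is good to about 2 mm. A picture is of the moment at which its call begins: read the wrist's pose just before it. camera_info takes no time and is no camera call; for the wrist camera it gives the pose at the moment of the call.
- order.sign_off(): hands the job in; it is judged then, once.
The state is a dict: "clock": time; "qpos": joint angles; "qd": joint speeds; "effort": joint torques, N m; "position": TCP position; "ee_rot": TCP orientation; "contact_force": force on the tool from outside, world axes, zero at the start; "moment": the same for the moment, N m; "width": finger opening in m; "gripper_force": force on a finger pad.
Only numpy, scipy, OpenCV 4.12 (cv2) and the standard library are available. Lean on these libraries where they do the work, as an engineer would, in place of code of your own. Each camera call takes 0.05 s, during which the arm holds its last target. There are 200 camera calls.

TASK

One of the three oblong cases has a ball loose inside it. Working from the left case to the right one (as the robot sees them), lift each clear of the bench and shake it or rock it end to end, standing the ones that you are not keeping back upright on the bench top. Then hold the case that rattles out over the middle of the soldering board that has nothing on it, upright and still, about 10 cm above the board, and finish while still holding it there; leave the charcoal block, the loupe and the small jar alone.

Things in the scene. Friction and masses are not known exactly. Their poses are not given: they have to be found in the camera images.
- case_1: the left case (largest y at the start): sealed oblong aluminium case with a shut lid, 140 long (own x) x 57 wide (own y) x 66 mm high; origin at the centre of its underside, z up. All three look the same and weigh 0.21 to 0.31 kg with contents; weight does not tell them apart. 
- case_2: the middle case, outwardly the same as case_1. One case, a different one each time, holds a loose 30 mm, 110 g steel ball that rolls about 100 mm end to end along the case's long axis; the other two are packed tight with the same weight. 
- case_3: the right case (smallest y at the start), outwardly the same as case_1. Tipped end-down by 0.3 rad or shaken along its long axis, the ball rolls to an end wall within half a second, knocks and stays there when the case is level again: the moment on the tool about the case's y axis differs by about 0.1 N m between the two ends. A packed case shows no difference. 
- board_a: soldering board: flat fire slab in a sheet-iron tray, 107 x 220 x 28 mm, long side about along y, fixed; origin at the centre of its underside. One of the two boards carries the charcoal block: compare positions
- board_b: the second soldering board, just like board_a
- charcoal: black charcoal block, 52 x 77 x 26 mm, lying on one of the two boards; origin at the centre of its underside
- loupe: small grey loupe, 25 mm across and 16 mm high, loose on the bench between the boards; origin at the centre of its underside
- chip_jar: small clear jar with a pink lid, 43 mm across and 62 mm high, loose on the bench between the boards; origin at the centre of its underside

How it is judged:
By the outcome, as a careful person would: the job done as asked, in the order asked, and still so for the second after the job is handed in, while the arm keeps its last pose, push and grip.
It also fails if it takes over 72 s, if anything falls off the work surface, if the arm or the gripper's body presses on something with over 40 N, if the wrist force passes 120 N, or if a joint passes its speed limit or range.

## Working session

There is one attempt and no reset: what is moved stays moved. The work goes in short steps, Python scripts to look and compute and a tool call to move; the robot and the scene stay as the last step left them, time stands still between calls to the robot, and variables do not carry over. Pictures are saved under pics/ and viewed, at most 10 in all, crops included, and the job is handed in when it is done.

Besides the shell and the picture viewer there is one more tool, called after "Request:" as name(argument=value, ...), one argument or row to a line, values as JSON. drive_tool: Moves the arm, as the interface text tells. Its arguments: {"type":"object","properties":{"rows":{"type":"array","items":{"type":"array","items":{"type":"number"}}},"grip":{"type":"number"},"newtons":{"type":"number"}},"required":["rows"]}

```bash
ls; mkdir -p pics; python3 - <<'E'
from rig import get_state, eyes, order, manip
import cv2,numpy as np
s=get_state();print(s)
for n in("top","side"):
    im,d=eyes.get_image(n);c=eyes.camera_info(n)
    cv2.imwrite(f"pics/{n}0.png",im[:,:,::-1]);np.savez(f"pics/{n}0.npz",im=im,d=d,**c)
    print(n,c)
E
```

```text
pics
{'clock': 0.0, 'qpos': array([-1.40400351e+00,  2.76562419e-01,  1.50615547e+00,  4.14460135e-05,
        1.36070141e+00, -1.20980163e-01]), 'qd': array([-0.00091626,  0.00013325, -0.00084819,  0.00073912,  0.00090212,
        0.00041341]), 'effort': array([-1.01778842e-03, -4.16779017e+01, -2.45803910e+01, -2.54783063e-04,
        1.10047107e-02,  1.13206886e-05]), 'position': array([ 0.16313027, -0.55085064,  0.25244936]), 'ee_rot': array([-9.13548095e-04,  9.89666396e-01,  1.43386158e-01, -6.60997815e-07]), 'contact_force': array([ 0.49895795, -0.59361509, -0.32448119]), 'moment': array([-0.01212081, -0.03277927,  0.00824671]), 'gripper_force': 0.0, 'width': 0.08545985597752559}
top {'fx': 492.50150336328375, 'fy': 492.50150336328375, 'cx': 329.93415743421383, 'cy': 197.36687227911366, 'R': array([[-1.12179444e-02, -9.99936668e-01, -9.04503681e-04],
       [-9.95057777e-01,  1.12524519e-02, -9.86580042e-02],
       [ 9.86619338e-02, -2.06706578e-04, -9.95120988e-01]]), 't': array([0.02934406, 0.55396077, 1.06279658])}
side {'fx': 448.09218396968816, 'fy': 448.09218396968816, 'cx': 323.4928738078845, 'cy': 202.33633555589478, 'R': array([[-0.99964966, -0.01594908, -0.02112322],
       [ 0.00970928,  0.52146268, -0.85321885],
       [ 0.02462303, -0.85312502, -0.52112514]]), 't': array([0.5501239 , 0.03835399, 0.90734331])}
```

View pics/top0.png

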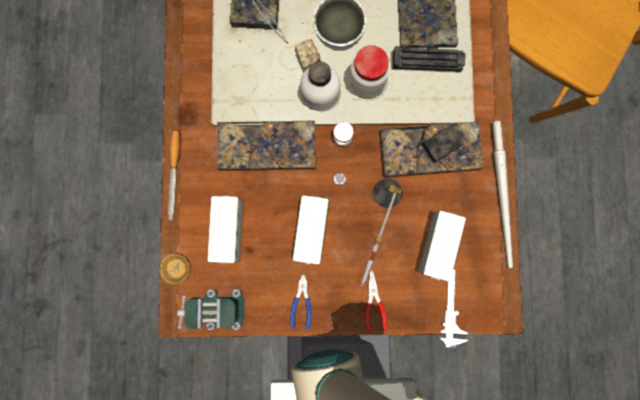

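View pics/side0.png

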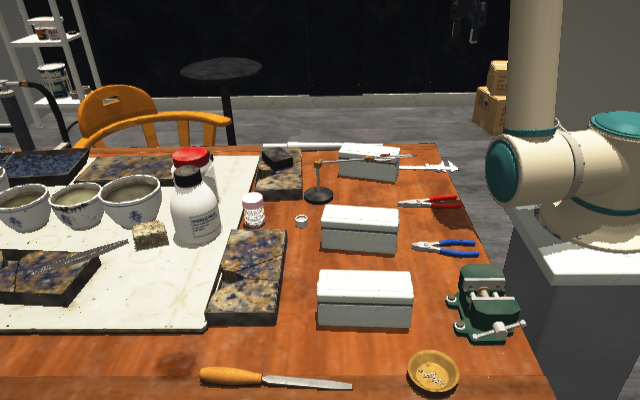

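The top view shows the cases at about (224,229), (311,230) and (443,246). The empty board is on the left at (267,145), and the right board at (430,148) carries the charcoal. The jar is at (343,133) and the loupe at (340,180). A stand with an arm, running from (388,192) to (367,285), sits between the middle and right cases. The side view confirms all of this.

```bash
cat > h.py <<'E'
import numpy as np,cv2
def cloud(d,c):
    v,u=np.mgrid[:400,:640]
    P=np.stack([(u-c['cx'])/c['fx']*d,(v-c['cy'])/c['fy']*d,d],-1)
    return (P-c['t'])@c['R']
def ontop(pix,z,c):
    r=np.array([(pix[0]-c['cx'])/c['fx'],(pix[1]-c['cy'])/c['fy'],1])@c['R']
    o=-c['R'].T@c['t']; return o+r*(z-o[2])/r[2]
def axis_rect(xy):
    (cx,cy),(w,h),a=cv2.minAreaRect((xy*1000).astype(np.float32))
    if w<h: w,h,a=h,w,a+90
    return cx/1e3,cy/1e3,w,h,(a+90)%180-90
E
python3 - <<'E'
from h import *
z=np.load('pics/top0.npz');P=cloud(z['d'],z)
for n,(u,v) in dict(c1=(224,229),c2=(311,230),c3=(443,246)).items():
    m=np.zeros((400,640),bool);m[v-50:v+50,u-35:u+35]=1
    for lo,hi in((.055,.075),):
        q=P[m&(P[...,2]>lo)&(P[...,2]<hi)&(z['im'].min(2)>150)]
        print(n,np.round(axis_rect(q[:,:2]),3),np.round(np.median(q,0),3),len(q))
for n,(u,v,lo,hi) in dict(bA=(267,145,.02,.034),bB=(430,148,.02,.034),).items():
    m=np.zeros((400,640),bool);m[v-35:v+35,u-55:u+55]=1
    q=P[m&(P[...,2]>lo)&(P[...,2]<hi)];print(n,np.round(axis_rect(q[:,:2]),3),np.round(np.median(q,0),3))
for u,v in((440,142),(343,133),(340,180),(388,192),(394,200),(380,240),(367,283),(320,85),(371,62),(212,312),(174,267),(302,290),(374,290),(449,280)):
    print((u,v),np.round(P[v,u],3), np.round(P[v-4:v+5,u-4:u+5,2].max(),3))
for n in [(150,230)]: pass
m=np.zeros((400,640),bool);m[180:290,360:405]=1
q=P[m&(P[...,2]>.02)];print('stand',q.min(0),q.max(0))
E
```

```text
c1 [  0.486   0.253 141.539  57.695  -2.832] [0.486 0.252 0.065] 1799
c2 [ 4.83000e-01  6.60000e-02  1.43026e+02  5.70630e+01 -8.34500e+00] [0.482 0.066 0.066] 1773
c3 [  0.446  -0.217 142.948  57.586 -16.269] [ 0.444 -0.216  0.066] 1773
bA [ 6.87000e-01  1.59000e-01  2.36928e+02  1.31562e+02 -8.95820e+01] [0.671 0.159 0.027]
bB [ 6.62000e-01 -2.05000e-01  2.20979e+02  1.08465e+02 -8.63350e+01] [ 0.651 -0.193  0.028]
(440, 142) [ 0.67  -0.218  0.055] 0.056
(343, 133) [ 0.691 -0.007  0.063] 1.112
(340, 180) [0.594 0.    0.015] 0.02
(388, 192) [ 0.563 -0.104  0.042] 0.093
(394, 200) [ 0.548 -0.12   0.015] 0.095
(380, 240) [ 0.458 -0.077  0.113] 1.112
(367, 283) [ 0.364 -0.057 -0.001] 0.138
(320, 85) [0.775 0.041 0.132] 0.151
(371, 62) [ 0.822 -0.064  0.133] 1.112
(212, 312) [0.311 0.274 0.056] 0.061
(174, 267) [0.404 0.373 0.003] 0.008
(302, 290) [0.351 0.087 0.01 ] 0.013
(374, 290) [ 0.35  -0.072  0.012] 0.016
(449, 280) [ 0.369 -0.24   0.002] 0.07
stand [ 0.36861002 -0.12429977  0.02002561] [0.58355809 0.02332848 1.11229039]
```

Request:
drive_tool(
  rows=[
    [0.5,-0.6,0,0],
    [1.5,-1.9,0,0],
    [2.5,-3.1,0,0],
    [3.5,-4.4,0,0],
    [4.5,-5.7,0,0],
    [5.5,-6.9,0,0],
    [6.5,-8.2,0,0],
    [7.5,-9.5,0,0],
  ],
  grip=85,
)

```text
clock: 0.77
position: [0.2756, -0.2684, 0.253]
ee_rot: [-0.0, 0.99, 0.143, 0.0]
contact_force: [1.3, -0.8, -0.5]
width: 0.0848
gripper_force: 0.0
```

Request:
drive_tool(
  rows=[
    [1,-1.25,0,0],
    [2,-2.5,0,0],
    [3,-3.8,0,0],
    [4,-5.1,0,0],
    [5,-6.3,0,0],
    [6,-7.6,0,0],
    [7,-8.8,0,0],
    [8,-10.1,0,0],
  ],
)

```text
clock: 1.43
position: [0.3958, 0.0304, 0.2533]
ee_rot: [0.0, 0.99, 0.144, 0.0]
contact_force: [1.5, -1.7, 0.1]
width: 0.0848
gripper_force: 0.0
```

Request:
drive_tool(
  rows=[
    [1,-1.25,0,0.4],
    [2,-2.5,0,1],
    [3,-3.8,0,1.6],
    [4,-5.1,0,2.2],
    [5,-6.3,0,2.8],
    [5.7,-7.2,0,3.2],
    [6,-7.6,0,3.2],
    [6,-7.6,0,3.2],
  ],
)

```text
clock: 2.1
position: [0.4861, 0.2554, 0.2523]
ee_rot: [-0.0, 1.0, -0.022, -0.0]
contact_force: [-0.3, -0.2, 0.5]
width: 0.0849
gripper_force: 0.0
```

```bash
cat >> h.py <<'E'
def tocmd(target,yawdeg=None):
    from rig import get_state
    from scipy.spatial.transform import Rotation as Ro
    s=get_state();q=s['ee_rot'];R=Ro.from_quat([q[1],q[2],q[3],q[0]]).as_matrix()
    yaw=np.degrees(np.arctan2(R[1,0],R[0,0]));d=R.T@(np.array(target)-s['position'])/.025
    print('t',round(s['clock'],2),'pos',np.round(s['position'],4),'yaw',round(yaw,2),'w',round(s['width'],4),'q',np.round(s['qpos'],2))
    print('shift',np.round(d,2),'turn',None if yawdeg is None else round((yaw-yawdeg)/6,2))
E
python3 - <<'E'
from h import *
tocmd([.486,.253,.045],-2.8)
z=np.load('pics/top0.npz')
P=cloud(z['d'],z);im=z['im'].astype(int)
m=np.zeros((400,640),np.uint8);m[110:180,200:330]=1
m[(P[...,2]<.02)|(P[...,2]>.034)|(im.mean(2)>140)]=0
m=cv2.morphologyEx(m,cv2.MORPH_OPEN,np.ones((5,5)))
print(axis_rect(P[m>0][:,:2]))
for p in((218,123),(315,122),(219,169),(315,167)):print(ontop(p,.028,z))
E
```

```text
t 2.1 pos [0.4861 0.2554 0.2523] yaw -2.49 w 0.0849 q [0.36 0.24 1.56 0.   1.34 1.97]
shift [0.01 0.1  8.29] turn 0.05
(0.6750601196289062, 0.1671925048828125, 219.9601593017578, 107.39073944091797, -89.91468553245068)
[0.72491336 0.27266259 0.028     ]
[0.72471054 0.05474259 0.028     ]
[0.62042662 0.26926614 0.028     ]
[0.62249885 0.05558345 0.028     ]
```

Request:
drive_tool(
  rows=[
    [0,0.1,1,0],
    [0,0.1,2.3,0],
    [0,0.1,3.7,0],
    [0,0.1,5.1,0],
    [0,0.1,6.5,0],
    [0,0.1,7.6,0],
    [0,0.1,8.2,0.05],
    [0,0.1,8.3,0.05],
  ],
)

```text
clock: 2.77
position: [0.4823, 0.2479, 0.0428]
ee_rot: [0.002, 1.0, -0.027, -0.004]
contact_force: [-0.4, 0.1, -0.2]
width: 0.0854
gripper_force: 0.0
```

Request:
drive_tool(
  rows=[
    [0,0,0,0],
    [0,0,0,0],
    [0,0,0,0],
    [0,0,0,0],
    [0,0,0,0],
    [0,0,0,0],
    [0,0,0,0],
    [0,0,0,0],
  ],
  grip=45,
  newtons=90,
)

```text
clock: 3.43
position: [0.4868, 0.2509, 0.0477]
ee_rot: [-0.0, 1.0, -0.026, 0.002]
contact_force: [1.1, -1.1, 6.8]
width: 0.0559
gripper_force: 96.3
```

```bash
python3 - <<'E'
from h import *
tocmd([.486,.253,.045],-2.8)
E
```

```text
t 3.43 pos [0.4868 0.2509 0.0477] yaw -3.0 w 0.0559 q [ 0.35  0.43  1.85 -0.    0.86  1.97]
shift [-0.04 -0.08  0.11] turn -0.03
```

Request:
drive_tool(
  rows=[
    [0,0,-0.4,0],
    [0,0,-1.2,0],
    [0,0,-2.2,0],
    [0,0,-3.2,0],
    [0,0,-4.2,0],
    [0,0,-4.8,0],
    [0,0,-5,0],
    [0,0,-5,0],
  ],
)

```text
clock: 4.1
position: [0.4859, 0.2509, 0.1724]
ee_rot: [-0.0, 1.0, -0.026, 0.001]
contact_force: [0.4, -0.1, -2.2]
width: 0.056
gripper_force: 96.0
```

Request:
drive_tool(
  rows=[
    [0.5,0,0,0],
    [1.5,0,0,0],
    [3,0,0,0],
    [3,0,0,0],
    [3,0,0,0],
    [3,0,0,0],
    [3,0,0,0],
    [3,0,0,0],
  ],
)

```text
clock: 4.77
position: [0.5593, 0.2467, 0.17]
ee_rot: [0.0, 1.0, -0.026, -0.001]
contact_force: [-0.5, -0.2, -2.6]
width: 0.0561
gripper_force: 96.2
```

```bash
cat >> h.py <<'E'
def mom(n=4):
    from rig import get_state,eyes
    r=[]
    for i in range(n):
        s=get_state();r.append(np.r_[s['moment'],s['contact_force']]);eyes.get_image('wrist') if i<n-1 else 0
    r=np.array(r);print('clock',round(s['clock'],2),np.round(s['position'],3),'\n',np.round(r[:,:3],3),'\nmean',np.round(r.mean(0),3))
E
python3 -c "
from h import *
mom()"
```

```text
clock 4.92 [0.56  0.247 0.171] 
 [[ 0.036  0.251  0.047]
 [-0.013  0.002 -0.007]
 [-0.06  -0.245 -0.031]
 [ 0.005 -0.336  0.032]] 
mean [-0.008 -0.082  0.01  -0.087  0.018 -2.454]
```

Request:
drive_tool(
  rows=[
    [-0.5,0,0,0],
    [-1.5,0,0,0],
    [-3,0,0,0],
    [-3,0,0,0],
    [-3,0,0,0],
    [-3,0,0,0],
    [-3,0,0,0],
    [-3,0,0,0],
  ],
)

```text
clock: 5.58
position: [0.4866, 0.2508, 0.1711]
ee_rot: [-0.0, 1.0, -0.026, 0.001]
contact_force: [0.3, -0.1, -3.0]
width: 0.0561
gripper_force: 96.2
```

```bash
python3 -c "
from h import *
mom()"
```

```text
clock 5.73 [0.486 0.251 0.171] 
 [[ 0.026  0.066 -0.01 ]
 [ 0.003 -0.275 -0.023]
 [-0.012 -0.331  0.022]
 [-0.05  -0.193  0.066]] 
mean [-0.008 -0.183  0.014  0.38   0.078 -2.358]
```

Request:
drive_tool(
  rows=[
    [0,0,0,0],
    [0,0,0,0],
    [0,0,0,0],
    [0,0,0,0],
    [0,0,0,0],
    [0,0,0,0],
    [0,0,0,0],
    [0,0,0,0],
  ],
)

```text
clock: 6.4
position: [0.4855, 0.2507, 0.1708]
ee_rot: [0.0, 1.0, -0.026, 0.0]
contact_force: [0.7, 0.5, -1.5]
width: 0.0559
gripper_force: 96.2
```

```bash
python3 -c "
from h import *
mom(8)"
```

```text
clock 6.75 [0.485 0.251 0.171] 
 [[ 0.044 -0.198 -0.013]
 [ 0.022  0.09  -0.029]
 [ 0.034  0.291  0.044]
 [ 0.039  0.311 -0.028]
 [-0.009  0.15   0.003]
 [ 0.042 -0.058 -0.027]
 [-0.015 -0.34  -0.014]
 [-0.013 -0.284  0.078]] 
mean [ 1.800e-02 -5.000e-03  2.000e-03  3.980e-01 -1.500e-01 -2.765e+00]
```

Request:
drive_tool(
  rows=[
    [0.5,0,0,0],
    [1.5,0,0,0],
    [3,0,0,0],
    [3,0,0,0],
    [3,0,0,0],
    [3,0,0,0],
    [3,0,0,0],
    [3,0,0,0],
  ],
)

```text
clock: 7.42
position: [0.5596, 0.2468, 0.1707]
ee_rot: [0.0, 1.0, -0.026, -0.0]
contact_force: [1.0, -0.1, -2.2]
width: 0.0554
gripper_force: 96.4
```

Request:
drive_tool(
  rows=[
    [0,0,0,0],
    [0,0,0,0],
    [0,0,0,0],
    [0,0,0,0],
    [0,0,0,0],
    [0,0,0,0],
    [0,0,0,0],
    [0,0,0,0],
  ],
)

```text
clock: 8.08
position: [0.5604, 0.2468, 0.1707]
ee_rot: [0.0, 1.0, -0.026, 0.0]
contact_force: [-0.8, -0.1, -3.8]
width: 0.0561
gripper_force: 96.4
```

```bash
python3 -c "
from h import *
mom(8)"
```

```text
clock 8.43 [0.56  0.247 0.171] 
 [[-0.014 -0.103  0.038]
 [-0.009 -0.276 -0.046]
 [ 0.027 -0.301  0.014]
 [-0.028 -0.262  0.001]
 [ 0.005 -0.062  0.047]
 [ 0.075  0.188 -0.097]
 [ 0.021  0.299  0.039]
 [ 0.048  0.283 -0.021]] 
mean [ 0.016 -0.029 -0.003  0.069 -0.112 -2.722]
```

```bash
cat >> h.py <<'E'
def mom2(n=16):
    from rig import get_state,eyes
    from scipy.optimize import least_squares
    r=[]
    for i in range(n):
        s=get_state();q=s['ee_rot'];yaw=2*np.arctan2(q[2],q[1])
        my=-np.sin(yaw)*s['moment'][0]+np.cos(yaw)*s['moment'][1]
        r.append([s['clock'],my,s['effort'][4],s['effort'][2],s['contact_force'][2],s['qpos'][4]]);eyes.get_image('wrist') if i<n-1 else 0
    r=np.array(r);t=r[:,0]-r[0,0]
    best=None
    for w in np.arange(8,24,.1):
        A=np.c_[np.ones(n),np.sin(w*t),np.cos(w*t)];c,e=np.linalg.lstsq(A,r[:,1],rcond=None)[:2]
        if best is None or e[0]<best[0]: best=(e[0],w,c)
    print('clock',r[-1,0],np.round(r[:,1],2),'\nfit rms',np.sqrt(best[0]/n).round(3),'w',best[1].round(1),'OFFSET',np.round(best[2],3),'\neff5',np.round(r[:,2],3),'mean eff5,eff3,fz,q5',np.round(r[:,2:].mean(0),4))
E
python3 -c "
from h import *
mom2()"
```

```text
clock 9.1833 [ 0.29  0.13 -0.09 -0.27 -0.36 -0.23 -0.09  0.18  0.38  0.32  0.13 -0.07
 -0.28 -0.3  -0.24 -0.07] 
fit rms 0.026 w 13.9 OFFSET [-0.002 -0.142  0.308] 
eff5 [0.007 0.007 0.006 0.005 0.005 0.005 0.005 0.006 0.007 0.007 0.006 0.006
 0.005 0.005 0.005 0.005] mean eff5,eff3,fz,q5 [ 5.60000e-03 -2.39255e+01 -2.82380e+00  1.20500e+00]
```

Request:
drive_tool(
  rows=[
    [-0.5,0,0,0],
    [-1.5,0,0,0],
    [-3,0,0,0],
    [-3,0,0,0],
    [-3,0,0,0],
    [-3,0,0,0],
    [-3,0,0,0],
    [-3,0,0,0],
  ],
)

```text
clock: 9.85
position: [0.4867, 0.2508, 0.171]
ee_rot: [-0.0, 1.0, -0.026, 0.001]
contact_force: [0.5, -0.3, -2.3]
width: 0.0562
gripper_force: 96.4
```

```bash
python3 -c "
from h import *
mom2()"
```

```text
clock 10.6 [-0.23 -0.31 -0.29 -0.11  0.05  0.28  0.34  0.25  0.02 -0.19 -0.28 -0.31
 -0.18 -0.01  0.23  0.37] 
fit rms 0.023 w 13.5 OFFSET [ 0.001 -0.248 -0.22 ] 
eff5 [ 0.011  0.003 -0.001 -0.001 -0.     0.001  0.002  0.002  0.003  0.003
  0.003  0.003  0.003  0.004  0.005  0.006] mean eff5,eff3,fz,q5 [ 2.8000e-03 -2.3204e+01 -2.6911e+00  1.1520e+00]
```

Request:
drive_tool(
  rows=[
    [0,0,0.7,0],
    [0,0,1.7,0],
    [0,0,2.7,0],
    [0,0,3.6,0],
    [0,0,4.3,0],
    [0,0,4.7,0],
    [0,0,4.9,0],
    [0,0,5,0],
  ],
)

```text
clock: 11.27
position: [0.4843, 0.2503, 0.0477]
ee_rot: [0.001, 1.0, -0.026, -0.001]
contact_force: [-11.4, -4.3, 31.3]
width: 0.0558
gripper_force: 100.2
```

```bash
python3 -c "
from h import *
tocmd([.486,.253,.045],-2.8)
from rig import get_state;print(get_state()['contact_force'])"
```

```text
t 11.27 pos [0.4843 0.2503 0.0477] yaw -3.01 w 0.0558 q [ 0.35  0.43  1.85 -0.    0.87  1.97]
shift [ 0.06 -0.11  0.11] turn -0.03
[-11.40608685  -4.27191681  31.31544634]
```

Request:
drive_tool(
  rows=[
    [0,0,-0.1,0],
    [0,0,-0.1,0],
    [0,0,-0.1,0],
    [0,0,-0.1,0],
    [0,0,-0.1,0],
    [0,0,-0.1,0],
    [0,0,-0.1,0],
    [0,0,-0.1,0],
  ],
  grip=85,
)

```text
clock: 11.93
position: [0.4855, 0.2507, 0.0482]
ee_rot: [0.0, 1.0, -0.026, -0.0]
contact_force: [1.1, -0.3, 0.2]
width: 0.0849
gripper_force: 0.0
```

Request:
drive_tool(
  rows=[
    [0,0,-0.3,0],
    [0,0,-0.9,0],
    [0,0,-1.7,0],
    [0,0,-2.7,0],
    [0,0,-3.7,0],
    [0,0,-4.5,0],
    [0,0,-5,0],
    [0,0,-5,0],
  ],
)

```text
clock: 12.6
position: [0.4873, 0.2514, 0.1769]
ee_rot: [-0.001, 1.0, -0.026, 0.003]
contact_force: [1.0, 0.3, -0.0]
width: 0.0852
gripper_force: 0.0
```

```bash
python3 - <<'E'
from h import *
from rig import eyes
tocmd([.483,.066,.045],-8.3)
im,d=eyes.get_image('top');c=eyes.camera_info('top');P=cloud(d,c)
cv2.imwrite('pics/top1.png',im[150:300,170:500,::-1])
u,v=224,229
m=np.zeros((400,640),bool);m[v-50:v+50,u-35:u+35]=1
q=P[m&(P[...,2]>.055)&(P[...,2]<.075)&(im.min(2)>150)];print(axis_rect(q[:,:2]),q[:,2].std())
E
```

```text
t 12.6 pos [0.4873 0.2514 0.1769] yaw -3.01 w 0.0852 q [ 0.35  0.29  1.69 -0.    1.16  1.97]
shift [0.18 7.43 5.26] turn 0.88
(0.48480221557617187, 0.2490477294921875, 140.39991760253906, 56.867462158203125, -3.2743148803710938) 0.002347957370252498
```

Request:
drive_tool(
  rows=[
    [0,0.6,0,0],
    [0.1,1.8,0,0.2],
    [0.1,3.2,0,0.4],
    [0.2,4.7,0,0.6],
    [0.2,6.1,0,0.8],
    [0.2,7.1,0,0.9],
    [0.2,7.4,0,0.9],
    [0.2,7.4,0,0.9],
  ],
)

```text
clock: 13.32
position: [0.48, 0.0642, 0.1723]
ee_rot: [0.0, 0.997, -0.075, -0.001]
contact_force: [-0.0, 1.1, 0.6]
width: 0.0849
gripper_force: 0.0
```

Request:
drive_tool(
  rows=[
    [0,0,0.4,0],
    [0,0,1.3,0],
    [0,0,2.4,0],
    [0,0,3.5,0],
    [0,0,4.4,0],
    [0,0,4.9,0],
    [0,0,5.2,0],
    [0,0,5.2,0],
  ],
)

```text
clock: 13.98
position: [0.4792, 0.0671, 0.0411]
ee_rot: [-0.0, 0.997, -0.072, -0.002]
contact_force: [0.2, 0.3, 0.5]
width: 0.0853
gripper_force: 0.0
```

```bash
python3 -c "
from h import *
tocmd([.483,.066,.045],-8.3)"
```

```text
t 13.98 pos [0.4792 0.0671 0.0411] yaw -8.31 w 0.0853 q [-0.01  0.37  1.99  0.    0.79  1.71]
shift [ 0.16  0.02 -0.16] turn -0.0
```

Good; adjust slightly, grip, lift and shake +x.

Request:
drive_tool(
  rows=[
    [0.1,0,-0.1,0],
    [0.1,0,-0.1,0],
    [0.1,0,-0.1,0],
    [0.1,0,-0.1,0],
    [0.1,0,-0.1,0],
    [0.1,0,-0.1,0],
    [0.1,0,-0.1,0],
    [0.1,0,-0.1,0],
  ],
  grip=45,
  newtons=90,
)

```text
clock: 14.65
position: [0.485, 0.0656, 0.0473]
ee_rot: [-0.0, 0.997, -0.073, 0.002]
contact_force: [1.0, 1.4, 6.5]
width: 0.0561
gripper_force: 96.0
```

Request:
drive_tool(
  rows=[
    [0,0,-0.4,0],
    [0,0,-1.2,0],
    [0,0,-2.2,0],
    [0,0,-3.2,0],
    [0,0,-4.2,0],
    [0,0,-4.8,0],
    [0,0,-5,0],
    [0,0,-5,0],
  ],
)

```text
clock: 15.32
position: [0.4835, 0.0652, 0.1718]
ee_rot: [0.0, 0.997, -0.073, 0.001]
contact_force: [-0.1, -0.2, -2.6]
width: 0.0563
gripper_force: 95.9
```

Request:
drive_tool(
  rows=[
    [0.5,0,0,0],
    [1.5,0,0,0],
    [3,0,0,0],
    [3,0,0,0],
    [3,0,0,0],
    [3,0,0,0],
    [3,0,0,0],
    [3,0,0,0],
  ],
)

```text
clock: 15.98
position: [0.5563, 0.0545, 0.17]
ee_rot: [0.0, 0.997, -0.073, -0.001]
contact_force: [-0.2, -0.0, -2.5]
width: 0.0561
gripper_force: 96.3
```

```bash
python3 -c "
from h import *
mom2(19)"
```

```text
clock 16.8833 [-0.01 -0.09 -0.02 -0.03 -0.01 -0.01 -0.    0.03  0.   -0.04  0.02 -0.02
  0.02 -0.03  0.01  0.02  0.05  0.01 -0.07] 
fit rms 0.028 w 14.3 OFFSET [-0.008 -0.023 -0.007] 
eff5 [0.008 0.014 0.017 0.015 0.012 0.011 0.01  0.01  0.01  0.01  0.01  0.01
 0.01  0.01  0.01  0.01  0.01  0.01  0.01 ] mean eff5,eff3,fz,q5 [ 1.07000e-02 -2.32491e+01 -2.71710e+00  1.16200e+00]
```

Request:
drive_tool(
  rows=[
    [-0.5,0,0,0],
    [-1.5,0,0,0],
    [-3,0,0,0],
    [-3,0,0,0],
    [-3,0,0,0],
    [-3,0,0,0],
    [-3,0,0,0],
    [-3,0,0,0],
  ],
)

```text
clock: 17.55
position: [0.4845, 0.0652, 0.171]
ee_rot: [0.0, 0.997, -0.073, 0.001]
contact_force: [-0.7, -0.7, -2.6]
width: 0.056
gripper_force: 96.4
```

```bash
python3 -c "
from h import *
mom2(19)"
```

```text
clock 18.45 [-0.07 -0.02  0.01 -0.04 -0.03  0.    0.01 -0.03 -0.02  0.04 -0.03  0.01
  0.03 -0.    0.01 -0.01 -0.02 -0.06 -0.03] 
fit rms 0.023 w 8.0 OFFSET [-0.011 -0.015 -0.012] 
eff5 [0.015 0.005 0.002 0.001 0.001 0.002 0.003 0.004 0.005 0.006 0.006 0.006
 0.007 0.007 0.007 0.008 0.008 0.008 0.008] mean eff5,eff3,fz,q5 [ 5.80000e-03 -2.26022e+01 -2.65940e+00  1.11540e+00]
```

Request:
drive_tool(
  rows=[
    [0,0,0.7,0],
    [0,0,1.7,0],
    [0,0,2.7,0],
    [0,0,3.6,0],
    [0,0,4.3,0],
    [0,0,4.7,0],
    [0,0,4.85,0],
    [0,0,4.9,0],
  ],
)

```text
clock: 19.12
position: [0.4828, 0.0653, 0.0477]
ee_rot: [0.0, 0.997, -0.073, -0.001]
contact_force: [0.8, -0.2, -2.1]
width: 0.056
gripper_force: 96.7
```

Request:
drive_tool(
  rows=[
    [0,0,0,0],
    [0,0,0,0],
    [0,0,0,0],
    [0,0,0,0],
    [0,0,0,0],
    [0,0,0,0],
    [0,0,0,0],
    [0,0,0,0],
  ],
  grip=85,
)

```text
clock: 19.78
position: [0.4833, 0.0653, 0.0484]
ee_rot: [0.0, 0.997, -0.073, 0.0]
contact_force: [0.6, 0.6, 0.1]
width: 0.085
gripper_force: 0.0
```

Request:
drive_tool(
  rows=[
    [0,0,-0.3,0],
    [0,0,-0.9,0],
    [0,0,-1.9,0],
    [0,0,-3.1,0],
    [0,0,-4.5,0],
    [0,0,-5.9,0],
    [0,0,-7.1,0],
    [0,0,-7.5,0],
  ],
)

```text
clock: 20.45
position: [0.4855, 0.0654, 0.2412]
ee_rot: [-0.0, 0.997, -0.073, 0.005]
contact_force: [1.4, 0.5, 0.4]
width: 0.0848
gripper_force: 0.0
```

```bash
python3 - <<'E'
from h import *
from rig import eyes
tocmd([.446,-.217,.045],-16.3)
im,d=eyes.get_image('top');c=eyes.camera_info('top');P=cloud(d,c)
cv2.imwrite('pics/top2.png',im[...,::-1])
for u,v in((224,229),(311,230),(443,246)):
    m=np.zeros((400,640),bool);m[v-50:v+50,u-35:u+35]=1
    q=P[m&(P[...,2]>.055)&(P[...,2]<.075)&(im.min(2)>150)];print(np.round(axis_rect(q[:,:2]),3))
E
```

```text
t 20.45 pos [0.4855 0.0654 0.2412] yaw -8.41 w 0.0848 q [-0.01  0.15  1.7  -0.    1.28  1.71]
shift [ 0.02 11.41  7.84] turn 1.32
[  0.484   0.251 141.415  55.006  -2.61 ]
[4.2400e-01 6.4000e-02 4.0189e+01 2.9666e+01 8.9414e+01]
[  0.446  -0.217 143.347  57.053 -16.   ]
```

Request:
drive_tool(
  rows=[
    [0,0.8,0,0],
    [0,2.2,0,0.2],
    [0,3.8,0,0.4],
    [0,5.4,0,0.7],
    [0,7,0,1],
    [0,8.6,0,1.2],
    [0,10.1,0,1.3],
    [0,11.2,0,1.3],
  ],
)

```text
clock: 21.17
position: [0.4408, -0.2142, 0.2344]
ee_rot: [0.0, 0.99, -0.142, -0.001]
contact_force: [0.1, -0.2, 0.3]
width: 0.0848
gripper_force: 0.0
```

```bash
python3 -c "
from h import *
tocmd([.446,-.217,.045],-16.3)"
```

```text
t 21.17 pos [ 0.4408 -0.2142  0.2344] yaw -16.32 w 0.0848 q [-0.59  0.16  1.71 -0.    1.27  1.26]
shift [0.25 0.05 7.57] turn -0.0
```

Request:
drive_tool(
  rows=[
    [0.1,0,0.8,0],
    [0.1,0,2.1,0],
    [0.1,0,3.5,0],
    [0.1,0,4.9,0],
    [0.1,0,6.2,0],
    [0.1,0,7,0],
    [0.1,0,7.4,0],
    [0.1,0,7.5,0],
  ],
)

```text
clock: 21.83
position: [0.442, -0.2107, 0.0449]
ee_rot: [-0.002, 0.99, -0.141, -0.004]
contact_force: [-0.9, 0.3, 0.1]
width: 0.0851
gripper_force: 0.0
```

```bash
python3 -c "
from h import *
tocmd([.446,-.217,.045],-16.3)"
```

```text
t 21.83 pos [ 0.442  -0.2107  0.0449] yaw -16.22 w 0.0851 q [-0.59  0.37  1.97 -0.    0.81  1.27]
shift [ 0.22  0.2  -0.01] turn 0.01
```

Request:
drive_tool(
  rows=[
    [0.1,0.1,-0.1,0],
    [0.1,0.1,-0.1,0],
    [0.1,0.1,-0.1,0],
    [0.1,0.1,-0.1,0],
    [0.1,0.1,-0.1,0],
    [0.1,0.1,-0.1,0],
    [0.1,0.1,-0.1,0],
    [0.1,0.1,-0.1,0],
  ],
  grip=45,
  newtons=90,
)

```text
clock: 22.5
position: [0.4474, -0.2162, 0.052]
ee_rot: [0.001, 0.99, -0.141, 0.001]
contact_force: [0.9, -0.6, 6.2]
width: 0.0561
gripper_force: 96.3
```

Request:
drive_tool(
  rows=[
    [0,0,-0.4,0],
    [0,0,-1.2,0],
    [0,0,-2.2,0],
    [0,0,-3.2,0],
    [0,0,-4.2,0],
    [0,0,-4.8,0],
    [0,0,-5,0],
    [0,0,-5,0],
  ],
)

```text
clock: 23.17
position: [0.4466, -0.2155, 0.1767]
ee_rot: [0.0, 0.99, -0.141, 0.001]
contact_force: [0.2, -0.7, -3.3]
width: 0.0558
gripper_force: 95.8
```

Request:
drive_tool(
  rows=[
    [0.5,0,0,0],
    [1.5,0,0,0],
    [3,0,0,0],
    [3,0,0,0],
    [3,0,0,0],
    [3,0,0,0],
    [3,0,0,0],
    [3,0,0,0],
  ],
)

```text
clock: 23.83
position: [0.5174, -0.2359, 0.1751]
ee_rot: [-0.0, 0.99, -0.141, -0.001]
contact_force: [0.2, -0.1, -2.6]
width: 0.0564
gripper_force: 95.8
```

```bash
python3 -c "
from h import *
mom2(19)"
```

```text
clock 24.7333 [-0.04  0.01 -0.03 -0.08 -0.05 -0.03 -0.03 -0.03 -0.02 -0.04 -0.02 -0.04
  0.01 -0.    0.   -0.07 -0.02 -0.03 -0.01] 
fit rms 0.018 w 21.4 OFFSET [-0.028  0.015  0.013] 
eff5 [0.028 0.027 0.025 0.025 0.025 0.024 0.023 0.023 0.023 0.022 0.022 0.023
 0.023 0.023 0.023 0.023 0.023 0.023 0.023] mean eff5,eff3,fz,q5 [  0.0236 -23.4847  -2.702    1.1808]
```

Request:
drive_tool(
  rows=[
    [-0.5,0,0,0],
    [-1.5,0,0,0],
    [-3,0,0,0],
    [-3,0,0,0],
    [-3,0,0,0],
    [-3,0,0,0],
    [-3,0,0,0],
    [-3,0,0,0],
  ],
)

```text
clock: 25.4
position: [0.4476, -0.2161, 0.1761]
ee_rot: [0.0, 0.99, -0.141, 0.001]
contact_force: [-0.4, -0.0, -2.9]
width: 0.0561
gripper_force: 95.8
```

```bash
python3 -c "
from h import *
mom2(19);tocmd([.446,-.217,.045],-16.3)"
```

```text
clock 26.3 [-0.02  0.    0.01  0.01 -0.01  0.06  0.02 -0.    0.04  0.04 -0.03 -0.03
 -0.01 -0.03  0.    0.04  0.02  0.01 -0.  ] 
fit rms 0.02 w 12.2 OFFSET [ 0.006 -0.01  -0.017] 
eff5 [ 0.007 -0.004 -0.008 -0.009 -0.009 -0.008 -0.006 -0.005 -0.004 -0.003
 -0.003 -0.002 -0.002 -0.002 -0.001 -0.001 -0.001 -0.001 -0.001] mean eff5,eff3,fz,q5 [-3.40000e-03 -2.28512e+01 -2.73690e+00  1.13210e+00]
t 26.3 pos [ 0.4464 -0.2154  0.1758] yaw -16.21 w 0.0557 q [-0.59  0.22  1.79 -0.    1.13  1.26]
shift [0.   0.06 5.23] turn 0.02
```

Request:
drive_tool(
  rows=[
    [1.5,0,0,0],
    [2.8,0,0,0],
    [3.9,0,0,0],
    [4.8,0,0,0],
    [5.5,0,0,0],
    [6,0,0,0],
    [6.3,0,0,0],
    [6.4,0,0,0],
  ],
)

```text
clock: 26.97
position: [0.601, -0.2604, 0.1753]
ee_rot: [0.0, 0.99, -0.141, 0.0]
contact_force: [0.9, -0.3, -3.7]
width: 0.0559
gripper_force: 95.9
```

Request:
drive_tool(
  rows=[
    [0,0,0,0],
    [0,0,0,0],
    [0,0,0,0],
    [0,0,0,0],
    [0,0,0,0],
    [0,0,0,0],
    [0,0,0,0],
    [0,0,0,0],
  ],
)

```text
clock: 27.63
position: [0.5999, -0.2601, 0.1759]
ee_rot: [0.0, 0.99, -0.141, 0.0]
contact_force: [-0.7, -0.2, -2.2]
width: 0.0558
gripper_force: 95.9
```

```bash
python3 -c "
from h import *
mom2(14)"
```

```text
clock 28.2833 [-0.04 -0.01 -0.01 -0.04  0.    0.01  0.   -0.04 -0.07 -0.1  -0.   -0.06
 -0.02  0.04] 
fit rms 0.026 w 12.7 OFFSET [-0.024  0.023 -0.027] 
eff5 [0.026 0.026 0.025 0.025 0.024 0.024 0.024 0.024 0.023 0.023 0.023 0.023
 0.023 0.023] mean eff5,eff3,fz,q5 [ 2.40000e-02 -2.44798e+01 -2.58890e+00  1.25540e+00]
```

Request:
drive_tool(
  rows=[
    [-1.5,0,0,0],
    [-2.8,0,0,0],
    [-3.9,0,0,0],
    [-4.8,0,0,0],
    [-5.5,0,0,0],
    [-6,0,0,0],
    [-6.3,0,0,0],
    [-6.4,0,0,0],
  ],
)

```text
clock: 28.95
position: [0.4456, -0.2152, 0.1761]
ee_rot: [0.0, 0.99, -0.141, 0.0]
contact_force: [0.1, -0.3, -1.8]
width: 0.056
gripper_force: 95.8
```

Request:
drive_tool(
  rows=[
    [0,0,0,0],
    [0,0,0,0],
    [0,0,0,0],
    [0,0,0,0],
    [0,0,0,0],
    [0,0,0,0],
    [0,0,0,0],
    [0,0,0,0],
  ],
)

```text
clock: 29.62
position: [0.4465, -0.2155, 0.1757]
ee_rot: [-0.0, 0.99, -0.141, -0.0]
contact_force: [-0.1, -0.4, -2.7]
width: 0.0558
gripper_force: 95.8
```

```bash
python3 -c "
from h import *
mom2(14)"
```

```text
clock 30.2667 [ 0.03 -0.03  0.01 -0.    0.05 -0.01  0.   -0.01  0.04 -0.01 -0.   -0.03
  0.06 -0.01] 
fit rms 0.025 w 23.9 OFFSET [ 0.007 -0.007 -0.007] 
eff5 [-0.012 -0.011 -0.011 -0.01  -0.01  -0.009 -0.009 -0.009 -0.009 -0.008
 -0.008 -0.008 -0.008 -0.008] mean eff5,eff3,fz,q5 [-9.40000e-03 -2.28462e+01 -2.53510e+00  1.13210e+00]
```

Request:
drive_tool(
  rows=[
    [0.25,0,0,0],
    [0.75,0,0,0],
    [1.5,0,0,0],
    [2.5,0,0,0],
    [3.75,0,0,0],
    [5.3,0,0,0],
    [6.9,0,0,0],
    [6.9,0,0,0],
  ],
)

```text
clock: 30.93
position: [0.6212, -0.2667, 0.1744]
ee_rot: [0.001, 0.99, -0.141, 0.005]
contact_force: [0.4, -0.3, -2.6]
width: 0.0559
gripper_force: 96.0
```

```bash
python3 -c "
from h import *
mom2(19)"
```

```text
clock 31.8333 [-0.14  0.06  0.02 -0.01  0.01 -0.03  0.02  0.01  0.05  0.05 -0.01  0.03
  0.06  0.03  0.01 -0.01  0.04 -0.02 -0.07] 
fit rms 0.044 w 8.0 OFFSET [ 0.01  -0.017 -0.019] 
eff5 [ 0.228 -0.48  -0.308 -0.167 -0.082 -0.04  -0.02  -0.01  -0.006 -0.003
 -0.002 -0.007 -0.007 -0.006 -0.005 -0.004 -0.004 -0.004 -0.004] mean eff5,eff3,fz,q5 [ -0.0491 -24.8954  -2.567    1.2678]
```

Request:
drive_tool(
  rows=[
    [-0.25,0,0,0],
    [-0.75,0,0,0],
    [-1.5,0,0,0],
    [-2.5,0,0,0],
    [-3.75,0,0,0],
    [-5.3,0,0,0],
    [-6.9,0,0,0],
    [-6.9,0,0,0],
  ],
)

```text
clock: 32.5
position: [0.4359, -0.21, 0.174]
ee_rot: [-0.003, 0.99, -0.141, -0.007]
contact_force: [-0.7, 1.0, -3.8]
width: 0.0561
gripper_force: 96.2
```

```bash
python3 -c "
from h import *
mom2(19)"
```

```text
clock 33.4 [ 0.07 -0.11 -0.05 -0.04 -0.02 -0.04 -0.03 -0.04 -0.04 -0.08 -0.03 -0.02
 -0.04 -0.03 -0.12 -0.05 -0.02 -0.04 -0.05] 
fit rms 0.031 w 21.7 OFFSET [-0.042 -0.018  0.022] 
eff5 [-0.844  0.528  0.473  0.284  0.15   0.079  0.045  0.03   0.023  0.022
  0.023  0.024  0.033  0.034  0.034  0.034  0.035  0.035  0.036] mean eff5,eff3,fz,q5 [  0.0567 -22.6253  -2.3856   1.1324]
```

c3 has the ball: its moment follows the ball's position (+0.016 against −0.045 N·m at opposite ends), while c1 and c2 show no shift. Next I raise it and carry it over the empty board.

Request:
drive_tool(
  rows=[
    [0,0,-0.3,0],
    [0,0,-0.9,0],
    [0,0,-1.6,0],
    [0,0,-2.3,0],
    [0,0,-2.8,0],
    [0,0,-3,0],
    [0,0,-3,0],
    [0,0,-3,0],
  ],
)

```text
clock: 34.07
position: [0.4461, -0.2153, 0.2507]
ee_rot: [0.0, 0.99, -0.141, -0.0]
contact_force: [-0.5, 0.3, -1.8]
width: 0.056
gripper_force: 96.3
```

```bash
python3 -c "
from h import *
tocmd([.673,.165,.18],-3)
z=np.load('pics/top0.npz');P=cloud(z['d'],z);m=(P[...,2]>.05)&(P[...,2]<.9)&(P[...,0]>.3)&(P[...,0]<.62)&(P[...,1]<.02)&(P[...,1]>-.14)
q=P[m];print(len(q),q.min(0),q.max(0))"
```

```text
t 34.07 pos [ 0.4461 -0.2153  0.2507] yaw -16.21 w 0.056 q [-0.59  0.16  1.67 -0.    1.31  1.26]
shift [  4.47 -17.14   2.83] turn -2.2
391 [ 0.36861002 -0.12429977  0.08004975] [ 0.57263285 -0.03563369  0.13788716]
```

Request:
drive_tool(
  rows=[
    [0.1,-0.5,0,0],
    [0.3,-1.3,0,0],
    [0.6,-2.4,0,0],
    [0.9,-3.6,0,0],
    [1.2,-4.8,0,0],
    [1.5,-6,0,0],
    [1.9,-7.2,0,0],
    [2.2,-8.4,0,0],
  ],
)

```text
clock: 34.73
position: [0.558, -0.0277, 0.2493]
ee_rot: [0.0, 0.99, -0.141, -0.001]
contact_force: [0.2, 0.0, -2.4]
width: 0.0557
gripper_force: 96.5
```

Request:
drive_tool(
  rows=[
    [0.3,-1.2,0,-0.2],
    [0.6,-2.4,0,-0.5],
    [0.9,-3.6,0,-0.8],
    [1.2,-4.8,0,-1.1],
    [1.5,-6,0,-1.5],
    [1.9,-7.2,0,-1.8],
    [2.1,-8.1,0,-2.1],
    [2.2,-8.5,0,-2.2],
  ],
)

```text
clock: 35.4
position: [0.6706, 0.1627, 0.2484]
ee_rot: [-0.001, 1.0, -0.025, -0.001]
contact_force: [0.2, -0.2, -2.7]
width: 0.056
gripper_force: 96.6
```

```bash
python3 -c "
from h import *
tocmd([.673,.165,.18],-3)"
```

```text
t 35.4 pos [0.6706 0.1627 0.2484] yaw -2.82 w 0.056 q [0.14 0.46 1.24 0.   1.45 1.76]
shift [ 0.1  -0.09  2.73] turn 0.03
```

Request:
drive_tool(
  rows=[
    [0,0,0.3,0],
    [0.1,0,0.8,0],
    [0.1,0,1.4,0],
    [0.1,0,2,0],
    [0.1,0,2.4,0],
    [0.1,0,2.6,0],
    [0.1,0,2.7,0],
    [0.1,0,2.7,0],
  ],
)

```text
clock: 36.07
position: [0.6721, 0.1586, 0.1827]
ee_rot: [0.0, 1.0, -0.027, -0.001]
contact_force: [0.1, -0.5, -2.4]
width: 0.0559
gripper_force: 96.6
```

Request:
drive_tool(
  rows=[
    [0,0,0,0],
    [0,0,0,0],
    [0,0,0,0],
    [0,0,0,0],
    [0,0,0,0],
    [0,0,0,0],
    [0,0,0,0],
    [0,0,0,0],
  ],
)

```text
clock: 36.73
position: [0.6724, 0.1595, 0.1833]
ee_rot: [0.0, 1.0, -0.026, 0.0]
contact_force: [-0.2, -0.3, -3.5]
width: 0.056
gripper_force: 96.6
```

```bash
python3 - <<'E'
from h import *
from rig import eyes
tocmd([.673,.165,.18],-3)
for n in('top','side'):
    im,d=eyes.get_image(n);c=eyes.camera_info(n);P=cloud(d,c)
    cv2.imwrite(f'pics/{n}F.png',im[...,::-1])
    if n=='side':
        m=(im.min(2)>130)&(abs(P[...,0]-.673)<.09)&(abs(P[...,1]-.165)<.05)&(P[...,2]>.1)&(P[...,2]<.22)
        q=P[m];print(len(q),q.min(0),q.max(0),np.percentile(q,[2,98],axis=0))
E
```

```text
t 36.73 pos [0.6724 0.1595 0.1833] yaw -3.01 w 0.056 q [ 0.13  0.49  1.34 -0.    1.31  1.76]
shift [ 0.01 -0.22  0.13] turn -0.0
889 [0.59688663 0.12643533 0.13130429] [0.74033266 0.19125388 0.19947916] [[0.60045278 0.13432992 0.18714754]
 [0.73716462 0.18981443 0.19878915]]
```

View pics/sideF.png

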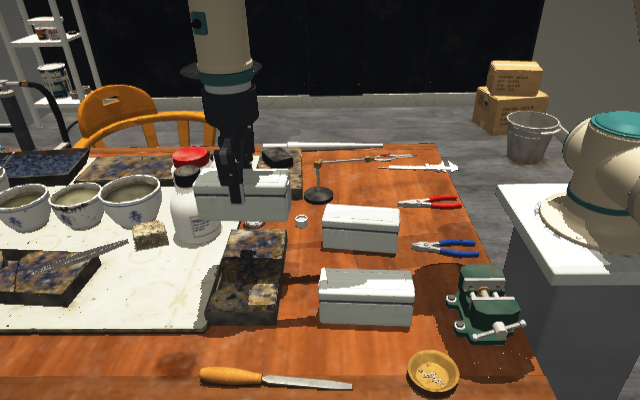

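View pics/topF.png

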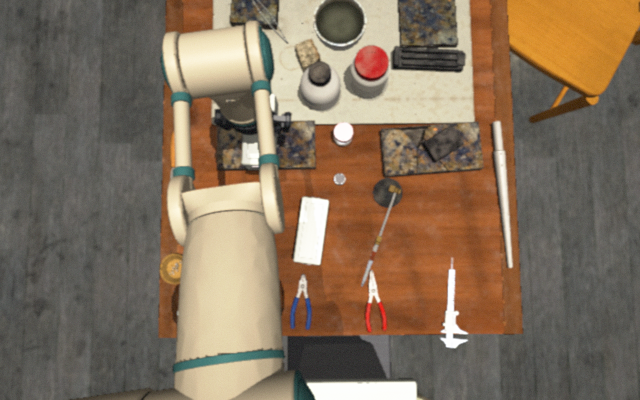

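The side view shows the case level over the empty board at about (240,195). c1 and c2 stand upright at (366,297) and (360,228), and the jar, loupe and charcoal have not moved. The top view agrees. I'll make one small centring move and then hand in.

Request:
drive_tool(
  rows=[
    [0,-0.1,0.1,0],
    [0,-0.2,0.1,0],
    [0,-0.2,0.1,0],
    [0,-0.2,0.1,0],
    [0,-0.2,0.1,0],
    [0,-0.2,0.1,0],
    [0,-0.2,0.1,0],
    [0,-0.2,0.1,0],
  ],
)

```text
clock: 37.5
position: [0.6728, 0.1643, 0.1808]
ee_rot: [0.0, 1.0, -0.026, 0.0]
contact_force: [-1.0, 0.3, -2.1]
width: 0.0561
gripper_force: 96.6
```

Request:
drive_tool(
  rows=[
    [0,0,0,0],
    [0,0,0,0],
    [0,0,0,0],
    [0,0,0,0],
    [0,0,0,0],
    [0,0,0,0],
    [0,0,0,0],
    [0,0,0,0],
  ],
)

```text
clock: 38.17
position: [0.6727, 0.1644, 0.1808]
ee_rot: [0.0, 1.0, -0.026, 0.0]
contact_force: [0.2, -0.3, -2.9]
width: 0.0558
gripper_force: 96.6
```

```bash
python3 -c "
from h import *
tocmd([.673,.165,.18],-3)
from rig import order
print(order.sign_off())"
```

```text
t 38.17 pos [0.6727 0.1644 0.1808] yaw -3.01 w 0.0558 q [ 0.14  0.49  1.34 -0.    1.31  1.76]
shift [ 0.01 -0.02  0.03] turn -0.0
the job is handed in; nothing more can be done
None
```

Handed in at 38 s holding case_3 upright and still about 10 cm over the middle of the empty board, with case_1 and case_2 back upright; I picked case_3 because only its moment shifted when shaken (about 0.06 N m, less than the 0.1 expected), though case_1's reading had an unexplained steady oscillation that I averaged out.

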